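Park the long hex bolt on the angled rest

ROBOT

A 6-joint arm with a two-finger parallel gripper is mounted at the origin on the work surface. World frame = base frame: x ahead of the robot, y to its left, z up, the work surface at z = 0. Lengths are in m, angles in rad, forces in N, time in s.
With the tool pointing down it reaches from about 0.375 to 0.975 m from the base axis. Payload 3.8 kg.
Tool frame: the origin (TCP) lies at the very end of the fingers, on their centre line; the grasp point (between the pads) lies 19 mm behind it; z points along the fingers, y is the direction in which the jaws open and shut (so a half turn about z gives the same grasp; the last joint's range is limited). The gripper opens to 85 mm and grips with 20 to 120 N. Pads are 22 mm wide; open, the fingers measure 114 mm over their backs; the gripper's body (76 mm by 85 mm) begins 54 mm behind the grasp point. The pads swing forward as they close: fully open they stand 13 mm farther back than shut.
Start: joints at [1.112, 0.264, 1.604, -0, 1.274, -0.037], TCP at [0.276, 0.616, 0.231] pointing down, gripper open.
Joint ranges: [-2.63, 2.63], [-0.94, 2.18], [0.31, 2.57], [-1.31, 4.45], [0, 2.66], [-2.55, 2.55]. Speed limits (rad/s): [2.57, 2.57, 3.14, 3.14, 3.14, 3.14].

INTERFACE

Orientations are given as [roll, pitch, yaw] about the fixed x, y, z axes, in that order (R = Rz(yaw) Ry(pitch) Rx(roll)).
In Python, from bench import manip, get_image gives the robot as it stands.
- The arm moves only by the tool arm_command, never from a script. Its argument "deltas" is a list of rows, each a list of 7 numbers: the opening, from 0 (shut) to 1 (fully open), then the shift along the world's x, y, z in mm, then the turn, a rotation vector about the world's x, y, z in rad. In form: [[grip, tx, ty, tz, ax, ay, az], ...]. A call has 1 to 5 rows; each row shifts and turns the commanded pose from where the row before left it; what a row does not reach is not made up. A row lasts 1/8 s, in which the tool goes at most 62.5 mm and 10.7 degrees, less where a joint would pass 70% of its speed; a pose out of reach is approached as far as the arm can. A call is refused whole if a number of a shift passes 62.5 or a number of a turn 0.188, either way. A call with a gripper value outside its range is refused whole. The fingers move at their own pace and stop on an object; "force" is the grip in N (left out, the last holds). Time passes only in rows, so rows that do not move let the fingers close. It gives the time, the measured TCP pose, the force and the opening at its end, in the units of the state.
- manip.observe(): the state, without advancing time (a new reading comes with each control period).
- get_image(name): name is "scene" or "top" or "wrist"; returns a dict with "frame" (480x640x3 uint8, blue, green, red), "z_map" (480x640 float32, m along the optical axis (not along the pixel's ray), 0 where there is no reading), "mtx" (3x3 intrinsics, pixels), "rvec" (rotation vector, rad) and "tvec" (3), from world to camera coordinates, as OpenCV has them; the wrist camera has in their place "mount" (4x4, takes a point from camera to tool coordinates, whose origin is the TCP and whose axes are the flange's). Camera axes: x right, y down, z forward; pixel columns grow to the right and rows downward; lengths in m; the calibration is good to about 2 mm. A picture is of the moment at which its call begins: read the wrist's pose just before it.
- manip.close_job(): hands the job in, once; it reports no verdict.
The state is a dict: "time_s": time; "joint_pos": joint angles; "qvel": joint speeds; "joint_torque": joint torques, N m; "position": TCP position; "eef_rot": TCP orientation; "wrist_force": force on the tool from outside, world axes, zero at the start; "torque": the same for the moment, N m; "grip_width": finger opening in m.
Only numpy, scipy, OpenCV 4.12 (cv2) and the standard library are available. Lean on these libraries where they do the work, as an engineer would, in place of code of your own. Each camera call takes 0.05 s, during which the arm holds its last target.

TASK

The long hex-headed bolt goes into the faceplate next and has to be gripped by its side for that. Take it out of the rack and lay it in the V-groove of the angled rest, head up, its shank along the groove and its tip down on the toe plate; lower it in while you hold it rather than dropping it, then let go. Leave the short hex bolt and the round-headed bolt standing in the rack.

Things in the scene. Friction and masses are not known exactly. Their poses are not given: they have to be found in the camera images.
- long_bolt_center (a point): Centre of the steel bolt to park (0.3 kg): 125 mm long, shank 20 mm thick, hex head 30 mm across flats, 15 mm high. The point is on its axis, 62.5 mm from the tip, 55 mm from mid-head; z runs tip to head, two head flats face along y. It stands upright, 30 mm deep in one of three sockets (85 mm apart) of a fixed dark block 60 x 230 x 40 mm high; head top 135 mm above the bench.
- rest_seat (a point): Where the parked bolt's centre belongs, 91 mm up, in a fixed grey bracket (130 x 90, 105 mm high) with a steel V-groove leaning 35 degrees from vertical. z: up along the groove (tip to head); x: square out of its open side, outward and up; y: level, across. The groove cradles a 20 mm shank on z, from the toe plate (62.5 mm below this point along z, square to z) to 12.5 mm above it.
- short_bolt_center (a point): Centre of the short hex bolt, which stays in the rack: same head and thickness as the long one but 80 mm long overall, head top 90 mm above the bench. It stands in another of the three sockets; which one varies. z runs from tip to head.
- round_bolt_center (a point): Centre of the round-headed bolt, which stays in the rack: as long and thick as the long hex bolt (125 mm, 20 mm), but with a round domed head 32 mm across and 15 mm high. Which socket varies. z runs from tip to head.
Mind the look-alikes: they are no part of the job. What is shaped like the part that bears long_bolt_center but green is not meant. Of the things that look like the part that bears rest_seat, take the one that is farthest to the robot's left at the start.

How it is judged:
By the outcome, as a careful person would: the job done as asked, in the order asked, and still so for the second after the job is handed in, with the robot touching nothing.
It also fails if it takes over 40 s, if anything falls off the work surface, if the arm or the gripper's body presses on something with over 40 N, if the wrist force passes 120 N, or if a joint passes its speed limit or range.

## Working session

There is one attempt and no reset: what is moved stays moved. The work goes in short steps, Python scripts to look and compute and a tool call to move; the robot and the scene stay as the last step left them, time stands still between calls to the robot, and variables do not carry over. Pictures are saved under pics/ and viewed, and the job is handed in when it is done.

Besides the shell and the picture viewer there is one more tool, called after ">>>" by a JSON object that holds its "name" and its "arguments", one argument or row to a line. arm_command: Moves the arm, as the interface text tells. Its arguments: {"type":"object","properties":{"deltas":{"type":"array"},"force":{"type":"number"}},"required":["deltas"]}

```bash
mkdir -p pics; ls
python3 - <<'E'
from bench import manip,get_image
import cv2,numpy as np
print(manip.observe())
for n in("scene","top","wrist"):
    d=get_image(n); cv2.imwrite(f"pics/{n}0.png",d["frame"]); np.savez(f"{n}0.npz",**d)
    print(n,d["mtx"].tolist(),[ (k,np.round(d[k],4).tolist()) for k in d if k in("rvec","tvec","mount")])
E
```

```text
pics
{'time_s': 0.0, 'joint_pos': array([ 1.11210633e+00,  2.64757024e-01,  1.60538470e+00,  3.32618613e-05,
        1.27368825e+00, -3.69050016e-02]), 'qvel': array([ 0.00213382,  0.00061477,  0.0001967 , -0.0006759 , -0.00221022,
        0.00017221]), 'joint_torque': array([-1.10851848e-03, -5.15111840e+01, -3.67316866e+01, -2.56556223e-04,
        1.30944457e-02, -3.98142106e-05]), 'position': array([0.27600835, 0.61518834, 0.22995363]), 'eef_rot': array([-3.13935803e+00, -1.14310715e-04,  2.71979776e+00]), 'wrist_force': array([ 0.35145829, -0.82364308, -0.74113643]), 'torque': array([-0.01425276, -0.00779758, -0.05123224]), 'grip_width': 0.08539629800782889}
scene [[477.70354969590414, 0.0, 314.1782305494718], [0.0, 477.70354969590414, 238.7916381272479], [0.0, 0.0, 1.0]] [('rvec', [1.6568, 2.0681, -0.7031]), ('tvec', [0.1092, -0.304, 1.203])]
top [[544.3212424439785, 0.0, 323.86115630221354], [0.0, 544.3212424439785, 240.46563974181262], [0.0, 0.0, 1.0]] [('rvec', [2.1452, -2.1188, 0.1367]), ('tvec', [0.0013, 0.5039, 1.0245])]
wrist [[393.0182708158167, 0.0, 316.86732099830454], [0.0, 393.0182708158167, 236.27222171699046], [0.0, 0.0, 1.0]] [('mount', [[0.001, -0.9615, -0.2749, 0.07], [1.0, 0.0008, 0.0009, -0.0002], [-0.0006, -0.2749, 0.9615, -0.1427], [0.0, 0.0, 0.0, 1.0]])]
```

View pics/scene0.png

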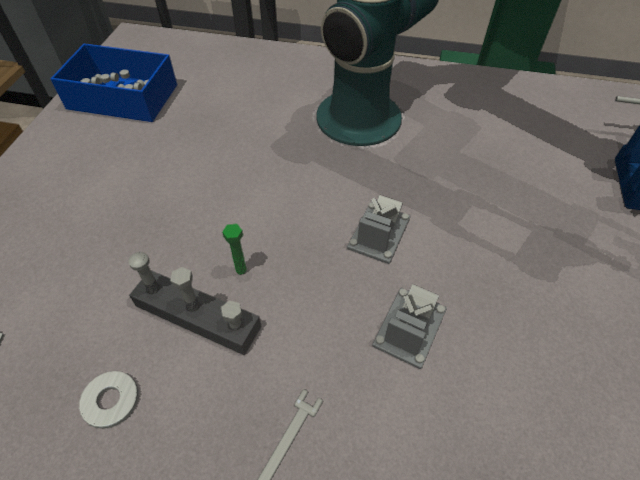

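View pics/top0.png

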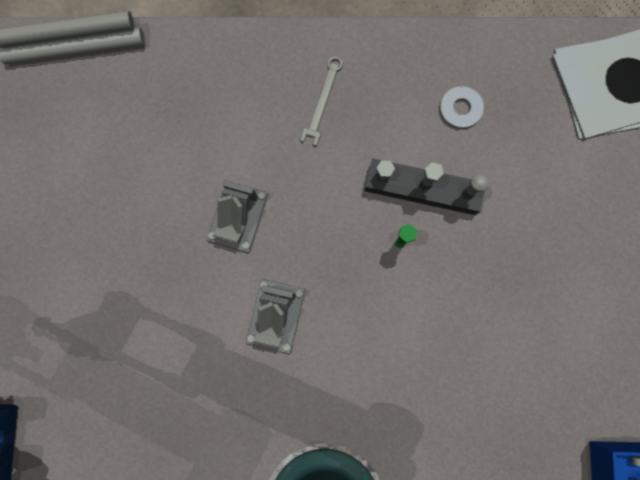

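View pics/wrist0.png

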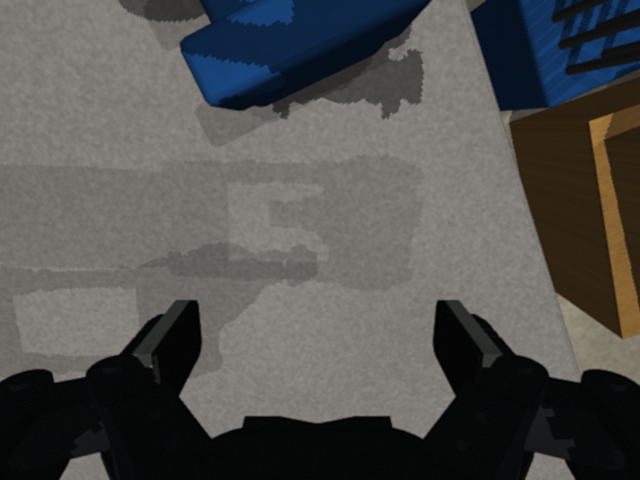

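The middle bolt in the rack is the long hex: it's at top (433,172) and scene (182,276). The short hex is at top (386,169) and the round-headed one at (480,183). The leftmost rest is the one at top (237,215). Next I'll measure with the depth map.

```bash
cat > h.py <<'E'
import numpy as np,cv2
from scipy.spatial.transform import Rotation as R
def load(n):
    return dict(np.load(n))
def cloud(d):
    K=d["mtx"];z=d["z_map"];v,u=np.mgrid[0:480,0:640]
    p=np.stack([(u-K[0,2])/K[0,0]*z,(v-K[1,2])/K[1,1]*z,z],-1)
    if "rvec" in d:
        Rm=cv2.Rodrigues(d["rvec"])[0]; w=(p-d["tvec"].ravel())@Rm
    else:
        T=d["mount"]; w=p@T[:3,:3].T+T[:3,3]
    w[z==0]=np.nan
    return w
E
python3 - <<'E'
from h import *
for n in("top","scene"):
    d=load(n+"0.npz");w=cloud(d)
    pts={"top":[(386,169),(433,172),(480,183),(407,233),(300,200),(230,215),(240,190),(378,190)],"scene":[(139,261),(182,276),(231,309),(425,295),(408,335)]}[n]
    for u,v in pts: print(n,u,v,np.round(w[v,u],4))
    f=d["frame"]
    if n=="top":
        a=cv2.resize(f[170:260,195:280],None,fx=7,fy=6.6,interpolation=cv2.INTER_CUBIC);b=cv2.resize(f[150:220,355:495],None,fx=5.5,fy=5.5,interpolation=cv2.INTER_CUBIC)
        cv2.imwrite("pics/tA.png",a);cv2.imwrite("pics/tB.png",b)
    else:
        cv2.imwrite("pics/sA.png",cv2.resize(f[275:370,365:455],None,fx=6,fy=6,interpolation=cv2.INTER_CUBIC))
        cv2.imwrite("pics/sB.png",cv2.resize(f[215:360,120:270],None,fx=4,fy=4,interpolation=cv2.INTER_CUBIC))
    # head tops
    if n=="top":
        for nm,(u0,u1,v0,v1),zr in [("short",(370,402,155,182),(.08,.1)),("long",(418,450,158,186),(.125,.145)),("round",(465,497,170,200),(.11,.145)),("green",(390,420,220,245),(.1,.145))]:
            q=w[v0:v1,u0:u1].reshape(-1,3);q=q[(q[:,2]>zr[0])&(q[:,2]<zr[1])]
            r=cv2.minEnclosingCircle((q[:,:2]*1000).astype(np.float32))
            print(nm,len(q),q.mean(0).round(4),r)
        m=(w[...,2]>.03)&(w[...,2]<.048); m[:, :360]=0;m[:,500:]=0;m[:150]=0;m[220:]=0
        q=(w[m][:,:2]*1000).astype(np.float32);print("rack",cv2.minAreaRect(q))
E
```

```text
top 386 169 [ 0.6339 -0.1093  0.0896]
top 433 172 [ 0.6161 -0.1896  0.1341]
top 480 183 [ 0.5973 -0.2741  0.1307]
top 407 233 [ 0.5061 -0.1434  0.123 ]
top 300 200 [0.5927 0.0584 0.0013]
top 230 215 [0.5494 0.1901 0.0554]
top 240 190 [0.5939 0.1684 0.0773]
top 378 190 [ 0.6076 -0.0986  0.0315]
short 230 [ 0.6349 -0.107   0.0888] ((635.7764892578125, -107.37017822265625), 16.91179084777832)
long 260 [ 0.6174 -0.1899  0.1338] ((618.292724609375, -190.1536407470703), 16.825363159179688)
round 262 [ 0.5986 -0.2719  0.1308] ((600.5797119140625, -273.94775390625), 16.654035568237305)
green 268 [ 0.506  -0.1433  0.1235] ((506.6280517578125, -143.24609375), 17.113630294799805)
rack ((617.9639282226562, -190.40420532226562), (229.86473083496094, 62.23598861694336), 77.65093994140625)
scene 139 261 [ 0.604  -0.2663  0.1365]
scene 182 276 [ 0.6163 -0.1869  0.1371]
scene 231 309 [ 0.6333 -0.1065  0.0922]
scene 425 295 [0.5093 0.2022 0.045 ]
scene 408 335 [0.6044 0.1787 0.0679]
```

View pics/tA.png

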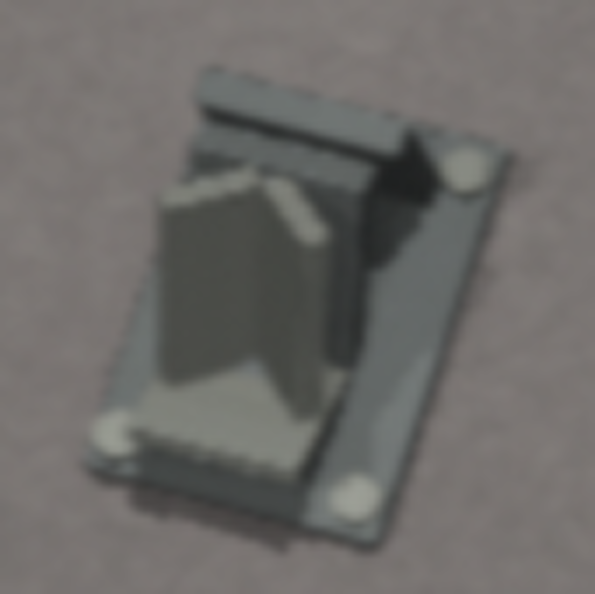

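View pics/sA.png

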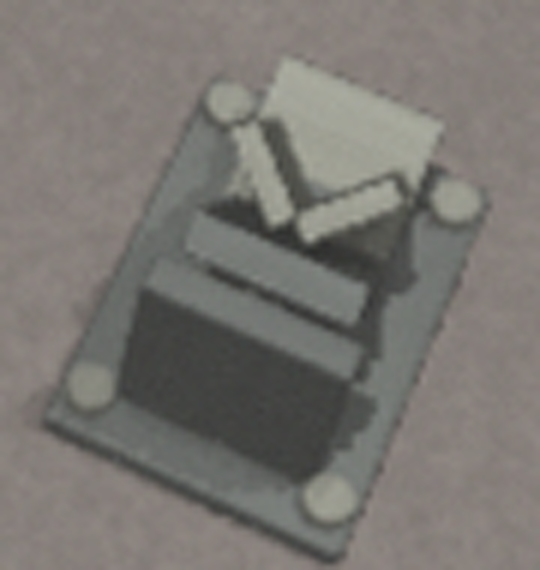

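View pics/tB.png

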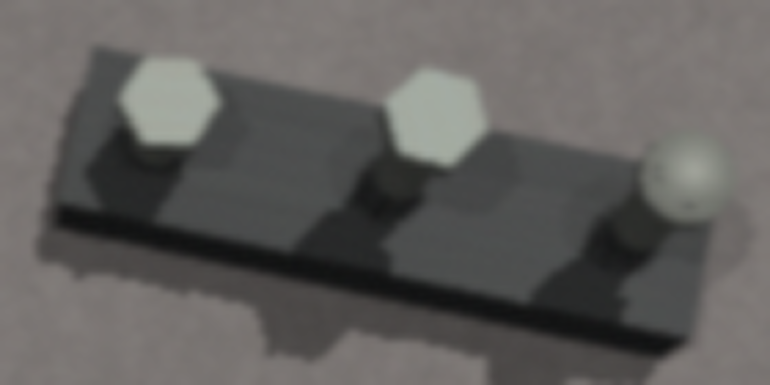

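View pics/sB.png

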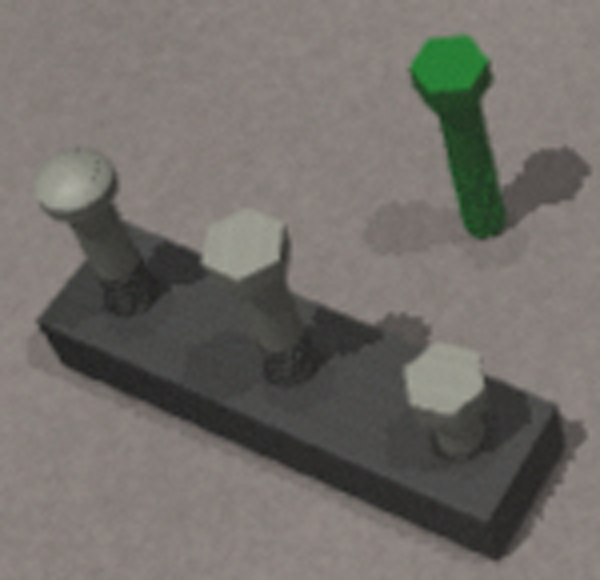

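Run:
```python
from h import *
from scipy.optimize import minimize
d=load("top0.npz");w=cloud(d)
# hex fit: IoU-ish by support widths of mask pts projected to z=.135
K=d["mtx"];Rm=cv2.Rodrigues(d["rvec"])[0];t=d["tvec"].ravel()
m=(w[...,2]>.124)&(w[...,2]<.145);m[:158]=0;m[187:]=0;m[:,:417]=0;m[:,452:]=0
v,u=np.nonzero(m)
C=-Rm.T@t
ray=np.stack([(u-K[0,2])/K[0,0],(v-K[1,2])/K[1,1],np.ones(len(u))],-1)@Rm
s=(.135-C[2])/ray[:,2];P=(C+ray*s[:,None])[:,:2]*1000
print("cam",C.round(3),"n",len(P),"centroid",P.mean(0),"z",np.median(w[m][:,2]))
for a in range(0,60,4):
    ws=[np.ptp(P@[np.cos(np.radians(a+k)),np.sin(np.radians(a+k))]) for k in(0,60,120)]
    print(a,np.round(ws,1),round(sum(ws),1))
# rest: base plate
q=w[150:270,190:290].reshape(-1,3)
b=q[(q[:,2]>.004)&(q[:,2]<.13)];
print("hist",np.histogram(b[:,2],bins=np.arange(0,.12,.005)))
print("all",cv2.minAreaRect((b[(b[:,2]<.02)][:,:2]*1000).astype(np.float32)))
```

```text
cam [ 0.344 -0.018  1.089] n 265 centroid [ 616.77365107 -189.5304831 ] z 0.13401521507602523
0 [35.2 32.3 34.2] 101.8
4 [35.6 32.8 34.7] 103.1
8 [35.8 33.1 35. ] 104.0
12 [35.8 33.3 35.2] 104.3
16 [35.7 33.3 35.4] 104.4
20 [35.3 33.2 35.6] 104.1
24 [34.9 32.9 35.6] 103.3
28 [34.2 32.4 35.4] 102.0
32 [33.4 32.3 35. ] 100.7
36 [32.4 32.3 34.5] 99.2
40 [31.2 32.1 33.8] 97.2
44 [29.9 32.2 33. ] 95.1
48 [29.9 32.7 33.5] 96.1
52 [30.9 33.2 34.2] 98.2
56 [31.7 33.6 34.8] 100.0
hist (array([ 97, 646, 378,  64,  18,  22,  40,  96, 149, 185, 136,  69,  81,
        84,  93, 265, 210,  75,  91,  69,  27,   0,   0]), array([0.   , 0.005, 0.01 , 0.015, 0.02 , 0.025, 0.03 , 0.035, 0.04 ,
       0.045, 0.05 , 0.055, 0.06 , 0.065, 0.07 , 0.075, 0.08 , 0.085,
       0.09 , 0.095, 0.1  , 0.105, 0.11 , 0.115]))
all ((572.7838745117188, 184.02430725097656), (248.78375244140625, 197.75189208984375), 3.413349151611328)
```

Run:
```python
from h import *
for n,(v0,v1,u0,u1) in {"top":(175,258,200,275),"scene":(275,370,365,455)}.items():
    d=load(n+"0.npz");w=cloud(d)[v0:v1,u0:u1]
    q=w.reshape(-1,3);k=(q[:,2]>.004)&np.isfinite(q[:,2])
    m=np.uint8(k.reshape(w.shape[:2]));nn,l,st,_=cv2.connectedComponentsWithStats(m,connectivity=4)
    i=1+np.argmax(st[1:,4]);b=w[l==i]
    print(n,"low rect",cv2.minAreaRect((b[b[:,2]<.016][:,:2]*1000).astype(np.float32)),"floor z",np.nanmedian(q[q[:,2]<.004][:,2]))
    # normals
    dx=np.gradient(w,axis=1);dy=np.gradient(w,axis=0);N=np.cross(dx,dy);N/=np.linalg.norm(N,axis=-1,keepdims=True)
    if n=="top":N=np.where(N[...,2:]<0,-N,N)
    else:N=np.where(N[...,2:]<0,-N,N)
    # ransac planes
    rng=np.random.default_rng(0);pts=b[b[:,2]>.02]
    for it in range(7):
        best=None
        for _ in range(1500):
            a=pts[rng.integers(len(pts),size=3)];nr=np.cross(a[1]-a[0],a[2]-a[0]);L=np.linalg.norm(nr)
            if L<1e-5: continue
            nr/=L;inl=abs((pts-a[0])@nr)<.0015
            if best is None or inl.sum()>best.sum():best=inl
        c=pts[best].mean(0);nr=np.linalg.svd(pts[best]-c)[2][2]
        if nr[2]<0:nr=-nr
        print(it,best.sum(),c.round(4),nr.round(3),"az",round(np.degrees(np.arctan2(nr[1],nr[0])),1),"tilt",round(np.degrees(np.arccos(nr[2])),1))
        pts=pts[~best]
        if len(pts)<60:break
```

```text
top low rect ((556.5387573242188, 186.3982391357422), (92.5881576538086, 130.09214782714844), 75.55436706542969) floor z -0.0008171302094716874
0 338 [0.5552 0.1936 0.0697] [-0.735 -0.559  0.384] az -142.8 tilt 67.4
1 232 [0.548  0.1795 0.0697] [-0.42   0.795  0.437] az 117.9 tilt 64.1
2 188 [0.5617 0.1833 0.0664] [-0.274  0.116  0.955] az 157.0 tilt 17.3
3 152 [0.5497 0.1635 0.0572] [-0.331 -0.943  0.045] az -109.4 tilt 87.4
4 144 [0.5173 0.1954 0.0429] [ 0.502 -0.128  0.855] az -14.3 tilt 31.2
5 122 [0.5552 0.1856 0.0653] [-0.805 -0.372  0.463] az -155.2 tilt 62.4
6 115 [0.5833 0.1792 0.085 ] [ 0.65  -0.189  0.736] az -16.2 tilt 42.6
scene low rect ((542.8980102539062, 188.963623046875), (91.32379913330078, 153.8156280517578), 74.22859954833984) floor z 0.0011786178783286826
0 656 [0.6029 0.1736 0.0534] [ 0.964 -0.264  0.005] az -15.3 tilt 89.7
1 339 [0.5165 0.1982 0.0438] [ 0.547 -0.142  0.825] az -14.5 tilt 34.4
2 279 [0.5764 0.1799 0.0897] [ 0.615 -0.147  0.775] az -13.5 tilt 39.2
3 193 [0.5929 0.1758 0.0817] [ 0.144 -0.018  0.989] az -7.1 tilt 8.4
4 109 [0.5612 0.1857 0.06  ] [-0.782  0.226  0.58 ] az 163.9 tilt 54.5
5 96 [0.5175 0.2001 0.046 ] [ 0.545 -0.143  0.826] az -14.7 tilt 34.3
6 81 [0.5811 0.1829 0.0898] [ 0.603 -0.146  0.785] az -13.6 tilt 38.3
```

```bash
cat >> h.py <<'E'
def restframe(az):
    a=np.radians(az);h=np.array([np.cos(a),np.sin(a),0]);s,c=np.sin(np.radians(35)),np.cos(np.radians(35))
    z=s*h+[0,0,c];x=-c*h+[0,0,s];return np.stack([x,np.cross(z,x),z],1)
E
python3 - <<'E'
from h import *
d=load("top0.npz");wt=cloud(d)[175:258,200:275].reshape(-1,3);wt=wt[wt[:,2]>.03]
d=load("scene0.npz");ws=cloud(d)[275:370,365:455].reshape(-1,3);ws=ws[ws[:,2]>.03]
def mode(v,wd=.002):
    v=np.sort(v);n=np.searchsorted(v,v+wd)-np.arange(len(v));i=n.argmax();return round(float(np.median(v[i:i+n[i]]))*1000,2),int(n[i])
F0=restframe(-14.7)
for az in(-16,-15.3,-14.6,-13.9):
    F=restframe(az);a=mode(wt@((F[:,0]+F[:,1])/2**.5));b=mode(wt@((F[:,0]-F[:,1])/2**.5));print(az,a,b,"toe top",mode(wt[wt[:,2]<.055]@F[:,2]),"toe scene",mode(ws[ws[:,2]<.06]@F[:,2]))
F=restframe(-14.7)
a=mode(wt@((F[:,0]+F[:,1])/2**.5))[0];b=mode(wt@((F[:,0]-F[:,1])/2**.5))[0]
# axis at wall +10mm
X=(a+10+b+10)/2**.5;Y=(a-b)/2**.5;Z=mode(wt[wt[:,2]<.055]@F[:,2])[0]+62.5
print("seat",F@[X,Y,Z])
print("plate center in y",np.array([556.5,186.4,0])@F[:,1],"Y",Y)
for c in([602.9,173.6,53.4],):print(np.array(c)@F[:,1])
# V top ends by looking at walls in z
na=np.abs(wt@((F[:,0]+F[:,1])/2**.5)*1000-a)<1.5
print("wall z range rel seat",np.percentile(wt[na]@F[:,2]*1000-Z,[1,50,99]),np.percentile(wt[na]@F[:,1]*1000-Y,[1,99]))
E
```

```text
-16 (-489.36, 250) (-19.44, 214) toe top (289.88, 144) toe scene (289.87, 249)
-15.3 (-487.84, 252) (-25.75, 215) toe top (291.99, 146) toe scene (292.13, 251)
-14.6 (-486.3, 249) (-32.11, 213) toe top (294.65, 147) toe scene (294.3, 246)
-13.9 (-484.19, 255) (-38.64, 212) toe top (296.73, 150) toe scene (296.25, 253)
seat [558.54902188 186.32235733  90.44112349]
plate center in y -321.51500527886776 Y -321.95985960985877
-320.9083466720715
wall z range rel seat [-63.42070258 -21.04422873  16.66898112] [-21.02312832  30.45298018]
```

>>> {"name": "arm_command", "arguments": {
  "deltas": [
    [1,22.7,-53.7,0,0,0,-0.024],
    [1,22.7,-53.7,0,0,0,-0.024],
    [1,22.7,-53.7,0,0,0,-0.024],
    [1,22.7,-53.7,0,0,0,-0.024],
    [1,22.7,-53.7,0,0,0,-0.024]
  ]
}}

```text
time_s: 0.78
position: [0.3901, 0.3455, 0.231]
eef_rot: [-3.141, 0.0, 2.599]
wrist_force: [0.6, -0.0, -0.1]
grip_width: 0.0854
```

>>> {"name": "arm_command", "arguments": {
  "deltas": [
    [1,22.7,-53.7,0,0,0,-0.024],
    [1,22.7,-53.7,0,0,0,-0.024],
    [1,22.7,-53.7,0,0,0,-0.024],
    [1,22.7,-53.7,0,0,0,-0.024],
    [1,22.7,-53.7,0,0,0,-0.024]
  ]
}}

```text
time_s: 1.4
position: [0.5036, 0.077, 0.2312]
eef_rot: [3.141, 0.0, 2.479]
wrist_force: [0.9, 0.4, 0.1]
grip_width: 0.0857
```

>>> {"name": "arm_command", "arguments": {
  "deltas": [
    [1,22.7,-53.7,0,0,0,-0.024],
    [1,22.7,-53.7,0,0,0,-0.024],
    [1,22.7,-53.7,0,0,0,-0.024],
    [1,22.7,-53.7,0,0,0,-0.024],
    [0.7,0,0,0,0,0,-0.024]
  ]
}}

```text
time_s: 2.02
position: [0.5949, -0.1397, 0.2306]
eef_rot: [-3.141, 0.0, 2.354]
wrist_force: [-0.5, 0.3, -0.4]
grip_width: 0.0697
```

Run:
```python
from bench import manip,get_image
from h import *
o=manip.observe();d=get_image("wrist")
print({k:np.round(o[k],4) for k in("joint_pos","position","eef_rot")})
cv2.imwrite("pics/w1.png",d["frame"])
np.savez("w1.npz",pos=o["position"],rot=o["eef_rot"],**d)
w=cloud(d)@R.from_euler("xyz",o["eef_rot"]).as_matrix().T+o["position"]
m=(w[...,2]>.125)&(w[...,2]<.145)
n,l,st,c=cv2.connectedComponentsWithStats(np.uint8(m))
for i in range(1,n):
    if st[i,4]>300:
        p=w[l==i];print(st[i],c[i],p.mean(0).round(4))
        q=(p[:,:2]*1000)
        for a in range(0,60,5):print(a,[round(np.ptp(q@[np.cos(np.radians(a+k)),np.sin(np.radians(a+k))]),1) for k in(0,60,120)])
```

```text
{'joint_pos': array([-2.7100e-01,  1.4470e-01,  1.7474e+00, -1.0000e-03,  1.2496e+00,
       -1.0541e+00]), 'position': array([ 0.5949, -0.1397,  0.2306]), 'eef_rot': array([-3.1407e+00,  3.0000e-04,  2.3543e+00])}
[ 182  117   53   51 1142] [208.38791594 141.96322242] [ 0.5058 -0.1449  0.1256]
0 [np.float64(33.0), np.float64(31.4), np.float64(32.8)]
5 [np.float64(32.4), np.float64(30.7), np.float64(32.1)]
10 [np.float64(31.6), np.float64(30.4), np.float64(31.1)]
15 [np.float64(30.5), np.float64(30.3), np.float64(29.9)]
20 [np.float64(30.1), np.float64(30.3), np.float64(30.0)]
25 [np.float64(30.7), np.float64(31.4), np.float64(30.9)]
30 [np.float64(31.4), np.float64(32.3), np.float64(31.9)]
35 [np.float64(31.8), np.float64(33.0), np.float64(32.7)]
40 [np.float64(31.9), np.float64(33.4), np.float64(33.3)]
45 [np.float64(32.1), np.float64(33.6), np.float64(33.6)]
50 [np.float64(32.1), np.float64(33.5), np.float64(33.6)]
55 [np.float64(31.9), np.float64(33.3), np.float64(33.4)]
[ 263  285   46   53 1844] [286.10574837 311.25542299] [ 0.6159 -0.1901  0.1344]
0 [np.float64(33.3), np.float64(33.2), np.float64(33.2)]
5 [np.float64(33.8), np.float64(33.9), np.float64(33.9)]
10 [np.float64(34.2), np.float64(34.3), np.float64(34.3)]
15 [np.float64(34.3), np.float64(34.5), np.float64(34.4)]
20 [np.float64(34.1), np.float64(34.4), np.float64(34.2)]
25 [np.float64(33.7), np.float64(34.0), np.float64(33.9)]
30 [np.float64(33.0), np.float64(33.8), np.float64(33.3)]
35 [np.float64(32.1), np.float64(33.4), np.float64(32.5)]
40 [np.float64(31.0), np.float64(32.7), np.float64(31.5)]
45 [np.float64(29.9), np.float64(32.0), np.float64(30.6)]
50 [np.float64(31.1), np.float64(32.1), np.float64(31.3)]
55 [np.float64(32.3), np.float64(32.6), np.float64(32.4)]
```

View pics/w1.png

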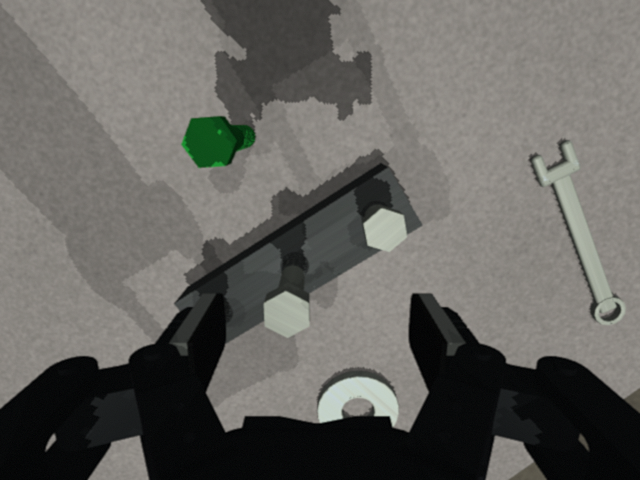

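The wrist view shows the long hex head at (287,312), its flats square to the jaws, and it measures (616,-190). Moving over it and down.

>>> {"name": "arm_command", "arguments": {
  "deltas": [
    [0.7,21.4,-50.3,0,0,0,0],
    [0.7,0,0,-40,0,0,0],
    [0.7,0,0,-40,0,0,0],
    [0.7,0,0,-30,0,0,0],
    [0.7,0,0,-12.6,0,0,0]
  ]
}}

```text
time_s: 2.7
position: [0.6135, -0.1841, 0.1061]
eef_rot: [-3.14, -0.004, 2.361]
wrist_force: [0.5, 0.5, -0.4]
grip_width: 0.0597
```

>>> {"name": "arm_command", "arguments": {
  "deltas": [
    [0.7,0,0,0,0,0,0],
    [0,0,0,0,0,0,0],
    [0,0,0,0,0,0,0],
    [0,0,0,0,0,0,0],
    [0,0,0,0,0,0,0]
  ],
  "force": 100
}}

```text
time_s: 3.32
position: [0.6173, -0.1868, 0.1113]
eef_rot: [3.139, 0.004, 2.36]
wrist_force: [-0.2, 0.3, 6.8]
grip_width: 0.0319
```

Run:
```python
from bench import manip,get_image
from h import *
o=manip.observe();d=get_image("wrist")
print({k:np.round(o[k],4) for k in("joint_pos","position","eef_rot","wrist_force","torque","grip_width")})
cv2.imwrite("pics/w2.png",d["frame"]);d=get_image("scene");cv2.imwrite("pics/s2.png",cv2.resize(d["frame"][150:370,80:330],None,fx=2.6,fy=2.6))
```

```text
{'joint_pos': array([-3.3260e-01,  3.0110e-01,  1.7882e+00,  3.0000e-04,  1.0479e+00,
       -1.1215e+00]), 'position': array([ 0.6173, -0.1868,  0.1113]), 'eef_rot': array([3.1394, 0.0039, 2.3595]), 'wrist_force': array([-0.2331,  0.2828,  6.7745]), 'torque': array([ 0.1011, -0.0015, -0.0124]), 'grip_width': np.float64(0.0319)}
```

View pics/w2.png

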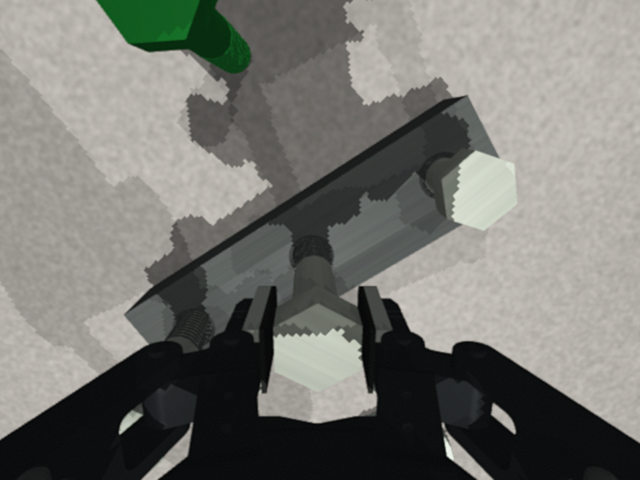

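View pics/s2.png

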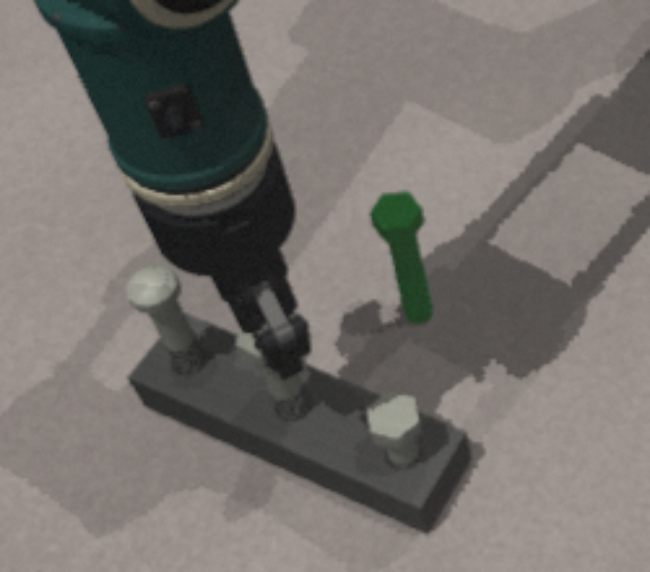

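>>> {"name": "arm_command", "arguments": {
  "deltas": [
    [0,0,0,0,0,0,0],
    [0,0,0,0,0,0,0]
  ],
  "force": 120
}}

```text
time_s: 3.68
position: [0.6173, -0.1869, 0.1114]
eef_rot: [3.139, 0.004, 2.36]
wrist_force: [1.2, 0.4, 5.8]
grip_width: 0.0311
```

Run:
```python
from bench import manip,get_image
from h import *
o=manip.observe();
print({k:np.round(o[k],4) for k in("joint_pos","qvel","position","eef_rot","wrist_force","torque","grip_width")})
```

```text
{'joint_pos': array([-3.3270e-01,  3.0110e-01,  1.7881e+00,  3.0000e-04,  1.0480e+00,
       -1.1215e+00]), 'qvel': array([ 0.0023, -0.0021, -0.0006,  0.0006,  0.0013, -0.0017]), 'position': array([ 0.6173, -0.1869,  0.1114]), 'eef_rot': array([3.1394, 0.0039, 2.3595]), 'wrist_force': array([1.2388, 0.4462, 5.805 ]), 'torque': array([ 0.0984,  0.0421, -0.01  ]), 'grip_width': np.float64(0.0311)}
```

>>> {"name": "arm_command", "arguments": {
  "deltas": [
    [0,0,0,5,0,0,0],
    [0,0,0,12,0,0,0],
    [0,0,0,18,0,0,0],
    [0,0,0,25,0,0,0],
    [0,0,0,30,0,0,0]
  ]
}}

```text
time_s: 4.3
position: [0.6146, -0.1863, 0.1997]
eef_rot: [-3.14, -0.002, 2.36]
wrist_force: [-0.7, 0.1, -3.3]
grip_width: 0.0308
```

>>> {"name": "arm_command", "arguments": {
  "deltas": [
    [0,0,0,25,0,0,0],
    [0,0,0,20,0,0,0],
    [0,0,0,10,0,0,0],
    [0,0,0,0,0,0,0],
    [0,0,0,0,0,0,0]
  ]
}}

```text
time_s: 4.92
position: [0.6148, -0.186, 0.2522]
eef_rot: [-3.14, -0.002, 2.36]
wrist_force: [-0.5, -0.2, -2.8]
grip_width: 0.0311
```

Run:
```python
from bench import manip,get_image
from h import *
o=manip.observe();d=get_image("wrist")
print({k:np.round(o[k],4) for k in("joint_pos","position","eef_rot","wrist_force","torque","grip_width")})
cv2.imwrite("pics/w3.png",d["frame"]);np.savez("w3.npz",**d)
d=get_image("scene");cv2.imwrite("pics/s3.png",d["frame"]);np.savez("s3.npz",pos=o["position"],rot=o["eef_rot"],**d)
d=get_image("top");cv2.imwrite("pics/t3.png",d["frame"]);np.savez("t3.npz",pos=o["position"],rot=o["eef_rot"],**d)
```

```text
{'joint_pos': array([-0.3326,  0.1925,  1.6521, -0.    ,  1.2995, -1.1216]), 'position': array([ 0.6148, -0.186 ,  0.2522]), 'eef_rot': array([-3.1405e+00, -2.2000e-03,  2.3598e+00]), 'wrist_force': array([-0.5495, -0.1735, -2.7876]), 'torque': array([ 0.0006, -0.0543, -0.0162]), 'grip_width': np.float64(0.0311)}
```

View pics/w3.png

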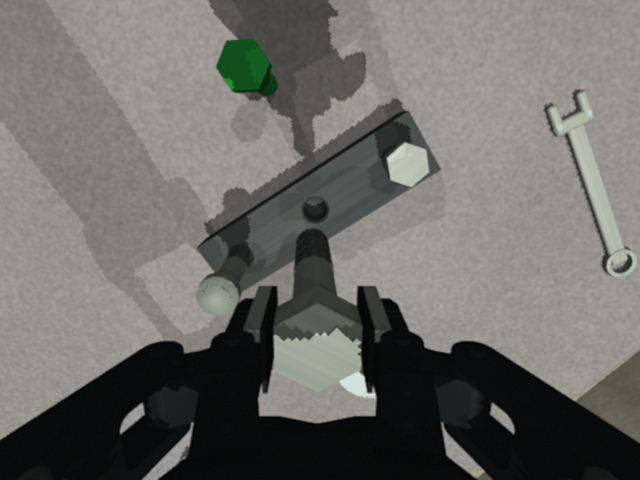

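View pics/s3.png

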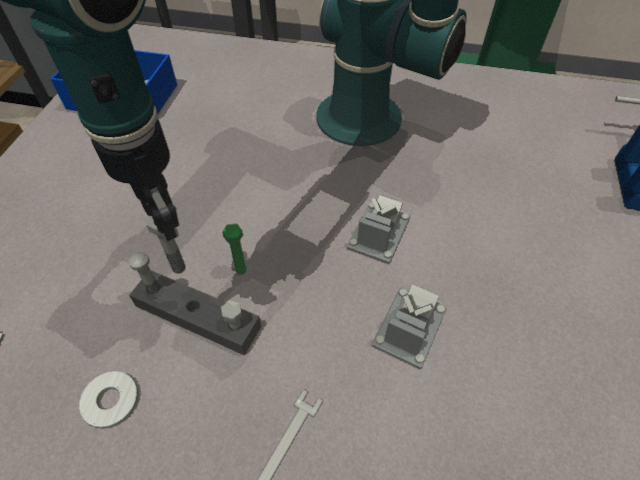

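The bolt is out of the rack and the other two are still standing. Now I'll measure the bolt's pose in the tool.

```bash
cat > bolt.py <<'E'
from h import *
from scipy.optimize import least_squares
def fit(p,zref):
    # p points (tool frame) on 20mm cylinder, axis ~ z
    def f(a):
        dd=np.array([a[2],a[3],1]);dd/=np.linalg.norm(dd);q=p-[a[0],a[1],zref]
        return np.linalg.norm(np.cross(q,dd),axis=1)-.010
    r=least_squares(f,[p[:,0].mean(),p[:,1].mean(),0,0],loss="soft_l1",f_scale=.001)
    return r.x,np.sqrt(np.mean(r.fun**2))
E
python3 - <<'E'
from bolt import *
w=cloud(load("w3.npz"))  # tool frame (flange axes)
p=w[220:300,290:340].reshape(-1,3)
k=(abs(p[:,1])<.014)&(p[:,2]>0.0)&(p[:,2]<.1)&(abs(p[:,0])<.03);p=p[k]
print(len(p),p.min(0),p.max(0))
x,e=fit(p[p[:,2]<.088],.0);print("axis at tool z=0 (mm)",x[:2]*1000,"slope",x[2:],e, "tip z",np.percentile(p[:,2],[50,95,99.5]))
for z0 in np.arange(0,.1,.01):
    q=p[(p[:,2]>z0)&(p[:,2]<z0+.01)]
    if len(q):print(round(z0,2),len(q),q.max(0).round(4),q.min(0).round(4))
for n in("s3","t3"):
    d=load(n+".npz");w=cloud(d);T=R.from_euler("xyz",d["rot"]).as_matrix();q=(w-d["pos"])@T
    q=q.reshape(-1,3);q=q[(np.hypot(q[:,0],q[:,1])<.03)&(q[:,2]>.0)&(q[:,2]<.1)]
    print(n,len(q))
    if len(q)>60:
        x,e=fit(q[q[:,2]>.008],.0);print(x[:2]*1000,x[2:],e,q[:,2].max())
E
```

```text
2200 [-0.00474584 -0.01342553  0.00445955] [0.007053   0.00850966 0.09864287]
axis at tool z=0 (mm) [-4.54679579 -0.71165551] slope [ 0.01416113 -0.02829484] 0.0002521050488232579 tip z [0.04006538 0.08991172 0.09666746]
0.0 135 [0.0062 0.0075 0.01  ] [ 0.0011 -0.0096  0.0045]
0.01 370 [0.0066 0.0083 0.02  ] [-0.0036 -0.0111  0.01  ]
0.02 323 [0.0066 0.0085 0.03  ] [-0.0042 -0.0113  0.02  ]
0.03 270 [0.0064 0.0081 0.04  ] [-0.0036 -0.0117  0.0301]
0.04 295 [0.0068 0.0082 0.0498] [-0.0047 -0.0123  0.04  ]
0.05 213 [0.0069 0.0079 0.06  ] [-0.0015 -0.0124  0.0501]
0.06 193 [0.007  0.0073 0.07  ] [-0.0025 -0.0127  0.06  ]
0.07 152 [0.0068 0.0071 0.08  ] [-0.0015 -0.013   0.0701]
0.08 143 [0.0071 0.0068 0.09  ] [-0.0024 -0.0134  0.0802]
0.09 106 [0.0068 0.0064 0.0986] [-0.0004 -0.0132  0.0901]
s3 499
[-1.39002389 -1.67570697] [ 0.00456997 -0.02554141] 0.0006424291441584939 0.09964590310453421
t3 0
```

```bash
cat > plan.py <<'E'
from bolt import *
from bench import manip
SEAT=np.array([558.5,186.3,91.]);F=restframe(-14.7)
B=np.array([.009,-.027,1]);B/=np.linalg.norm(B);CT=np.array([-2.6,-2.2,38.5])
def Rt(b=B):
    # tool rotation: b -> -F.z ; tool y approx -F.y
    zt=-F[:,2];yt=-F[:,1];R0=np.stack([np.cross(yt,zt),yt,zt],1)  # nominal
    A=R.align_vectors([[0,0,1]],[b])[0].as_matrix()  # b->z in tool
    return R0@A
def go(off,ct=CT,b=B,rows=1):
    o=manip.observe();T=Rt(b);tgt=SEAT+F@np.array(off)-T@ct
    cur=R.from_euler("xyz",o["eef_rot"]);rv=(R.from_matrix(T)*cur.inv()).as_rotvec()
    d=tgt-o["position"]*1000
    print("tgt",tgt.round(1),"d",d.round(1),"rv",rv.round(4),"deg",np.degrees(np.linalg.norm(rv)).round(1),"| per row",(d/rows).round(2),(rv/rows).round(4))
E
python3 - <<'E'
from plan import *
go([30,0,30],rows=10)
E
```

```text
tgt [570.7 184.3 166. ] d [-44.1 370.3 -86.1] rv [0.3246 0.5126 0.5006] deg 45.1 | per row [-4.41 37.03 -8.61] [0.0325 0.0513 0.0501]
```

>>> {"name": "arm_command", "arguments": {
  "deltas": [
    [0,-4.4,30,0,0.0325,0.0513,0.05],
    [0,-4.4,38,0,0.0325,0.0513,0.05],
    [0,-4.4,38,0,0.0325,0.0513,0.05],
    [0,-4.4,38,0,0.0325,0.0513,0.05],
    [0,-4.4,38,0,0.0325,0.0513,0.05]
  ]
}}

```text
time_s: 5.7
position: [0.5934, -0.0033, 0.2531]
eef_rot: [-3.113, -0.303, 2.609]
wrist_force: [0.0, -0.1, -4.1]
grip_width: 0.0308
```

>>> {"name": "arm_command", "arguments": {
  "deltas": [
    [0,-4.4,38,0,0.0325,0.0513,0.05],
    [0,-4.4,38,0,0.0325,0.0513,0.05],
    [0,-4.4,38,0,0.0325,0.0513,0.05],
    [0,-4.4,38,0,0.0325,0.0513,0.05],
    [0,-4.4,36,0,0.0325,0.0513,0.05]
  ]
}}

```text
time_s: 6.32
position: [0.5718, 0.1848, 0.2529]
eef_rot: [3.113, -0.601, 2.886]
wrist_force: [-0.4, 0.0, -3.0]
grip_width: 0.0309
```

>>> {"name": "arm_command", "arguments": {
  "deltas": [
    [0,0,0,0,0,0,0],
    [0,0,0,0,0,0,0]
  ]
}}

```text
time_s: 6.58
position: [0.5717, 0.1833, 0.2529]
eef_rot: [3.115, -0.6, 2.883]
wrist_force: [0.3, -0.4, -2.8]
grip_width: 0.031
```

Run:
```python
from plan import *
o=manip.observe();print({k:np.round(o[k],4) for k in("joint_pos","position","eef_rot","wrist_force","torque","grip_width")})
go([30,0,30],rows=4)
```

```text
{'joint_pos': array([ 0.1301,  0.463 ,  1.4103,  0.2478,  1.8163, -1.1818]), 'position': array([0.5717, 0.1833, 0.2529]), 'eef_rot': array([ 3.1152, -0.5997,  2.8834]), 'wrist_force': array([ 0.3155, -0.4072, -2.7723]), 'torque': array([-0.2002, -0.6156, -0.0528]), 'grip_width': np.float64(0.031)}
tgt [570.7 184.3 166. ] d [ -1.    1.  -86.9] rv [0.001  0.002  0.0011] deg 0.1 | per row [ -0.25   0.24 -21.72] [0.0003 0.0005 0.0003]
```

>>> {"name": "arm_command", "arguments": {
  "deltas": [
    [0,-0.5,0.5,-20,0,0,0],
    [0,-0.5,0.5,-25,0,0,0],
    [0,0,0,-25,0,0,0],
    [0,0,0,-17,0,0,0],
    [0,0,0,0,0,0,0]
  ]
}}

```text
time_s: 7.2
position: [0.5693, 0.1839, 0.1646]
eef_rot: [3.116, -0.604, 2.882]
wrist_force: [-0.2, -0.3, -3.0]
grip_width: 0.0309
```

>>> {"name": "arm_command", "arguments": {
  "deltas": [
    [0,0,0,0,0,0,0],
    [0,0,0,0,0,0,0]
  ]
}}

```text
time_s: 7.45
position: [0.5714, 0.1848, 0.168]
eef_rot: [3.112, -0.598, 2.885]
wrist_force: [-0.7, -0.1, -3.0]
grip_width: 0.0314
```

```bash
cat > look.py <<'E'
import sys
from plan import *
from bench import get_image
t=sys.argv[1]
o=manip.observe();print({k:np.round(o[k],4) for k in("joint_pos","position","eef_rot","wrist_force","grip_width","time_s")})
T=R.from_euler("xyz",o["eef_rot"]).as_matrix()
for n in("wrist","scene","top"):
    d=get_image(n);f=d["frame"]
    if n=="wrist":w=cloud(d)@T.T+o["position"]
    else:w=cloud(d)
    np.savez(f"{t}_{n}.npz",pos=o["position"],rot=o["eef_rot"],w=w,**d)
    if n=="scene":f=cv2.resize(f[230:380,340:500],None,fx=4,fy=4,interpolation=cv2.INTER_CUBIC)
    if n=="top":f=cv2.resize(f[140:290,160:320],None,fx=4,fy=4,interpolation=cv2.INTER_CUBIC)
    cv2.imwrite(f"pics/{t}_{n}.png",f)
go([30,0,30])
E
python3 look.py a
```

```text
{'joint_pos': array([ 0.1314,  0.5219,  1.4849,  0.2439,  1.6842, -1.2145]), 'position': array([0.5714, 0.1848, 0.168 ]), 'eef_rot': array([ 3.1125, -0.5979,  2.8848]), 'wrist_force': array([-0.746 , -0.0588, -2.9887]), 'grip_width': np.float64(0.0314), 'time_s': np.float64(7.45)}
tgt [570.7 184.3 166. ] d [-0.4 -0.6 -1.5] rv [-0.0006  0.0036  0.0012] deg 0.2 | per row [-0.35 -0.58 -1.53] [-0.0006  0.0036  0.0012]
```

View pics/a_wrist.png

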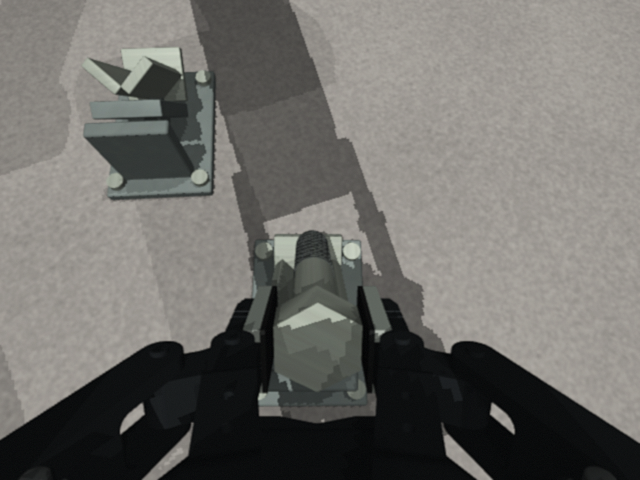

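View pics/a_scene.png

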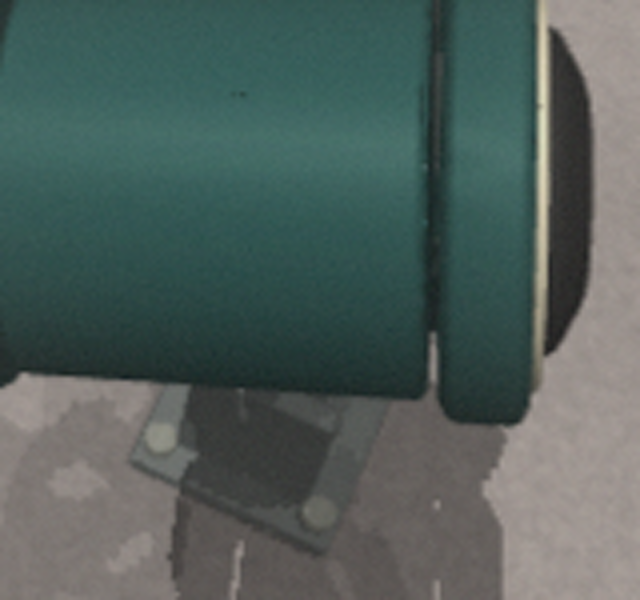

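View pics/a_top.png

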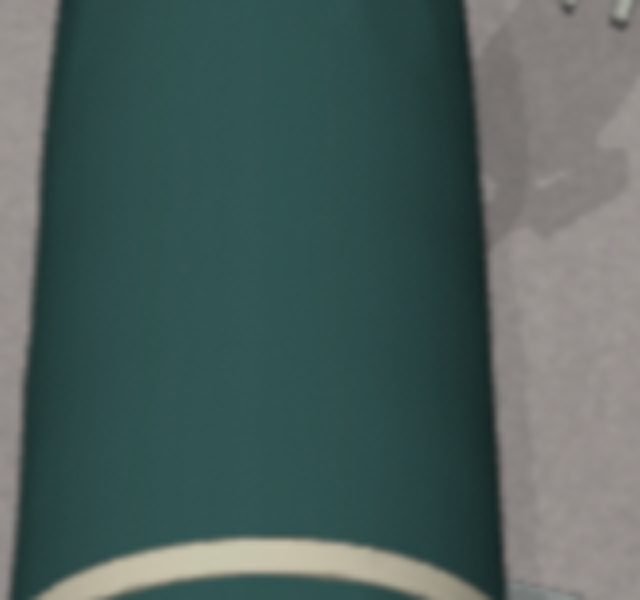

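```bash
cat > rel.py <<'E'
import sys
from plan import *
d=load(sys.argv[1]+"_wrist.npz");w=d["w"]*1000;q=(w-SEAT)@F
T=R.from_euler("xyz",d["rot"]).as_matrix();tl=(d["w"]-d["pos"])@T*1000
tt=tl.reshape(-1,3);Q=q.reshape(-1,3);W=w.reshape(-1,3)
k=(abs(tt[:,1])<15)&(tt[:,2]>8)&(tt[:,2]<92)&(np.hypot(tt[:,0]+2.6,tt[:,1]+2.2)<14)
x,e=fit(tt[k]/1000,.0385);print("bolt in tool",x*[1000,1000,1,1],e*1000,k.sum())
x,e=fit(Q[k]/1000,float(np.median(Q[k][:,2]))/1000);print("bolt in rest frame x,y (mm), slope",x*[1000,1000,1,1],"at z",np.median(Q[k][:,2]),e*1000)
kk=(abs(tt[:,1])<7)&(np.hypot(tt[:,0]+2.6,tt[:,1]+2.2)<14)&(tt[:,2]<115)&(tt[:,2]>0);print("tip tool z",np.percentile(tt[kk][:,2],[90,98,99.5,100]))
# toe plate: points with z_rest near -62.5
m=(abs(q[...,2]+62.5)<5)&(abs(q[...,1])<30)&(q[...,0]>-30)&(q[...,0]<45)&~k.reshape(480,640)
print("toe z",np.percentile(q[m][:,2],[10,50,90]),m.sum(),"y range",np.percentile(q[m][:,1],[1,99]),"x",np.percentile(q[m][:,0],[1,99]))
b=(w[...,2]>3)&(w[...,2]<16)&(np.linalg.norm(w[...,:2]-SEAT[:2],axis=-1)<90)
qq=(w[b]-SEAT)@F;print("base n",b.sum(),"y range",np.percentile(qq[:,1],[.5,99.5]),cv2.minAreaRect(w[b][:,:2].astype(np.float32)))
E
python3 rel.py a; python3 -c "
import cv2;f=cv2.imread('pics/a_wrist.png');cv2.imwrite('pics/a_wc.png',cv2.resize(f[220:420,235:395],None,fx=3,fy=3,interpolation=cv2.INTER_CUBIC))"
```

```text
bolt in tool [-4.50207493e+00 -1.80403793e+00  4.33176800e-03 -3.04253346e-02] 0.2488166512159333 2016
bolt in rest frame x,y (mm), slope [ 2.86362073e+01 -1.13762907e+00  8.62646896e-03 -1.12319513e-03] at z 30.167684769371974 0.24881665119611615
tip tool z [81.32980586 94.25345306 96.53039461 98.33204323]
toe z [-64.10311125 -62.96044809 -61.86967276] 1039 y range [-23.39296105  26.04022319] x [-0.68511467 23.33160695]
base n 3404 y range [-43.03531488  46.10172258] ((561.0015869140625, 183.7517852783203), (90.09379577636719, 138.80946350097656), 74.88716888427734)
```

View pics/a_wc.png

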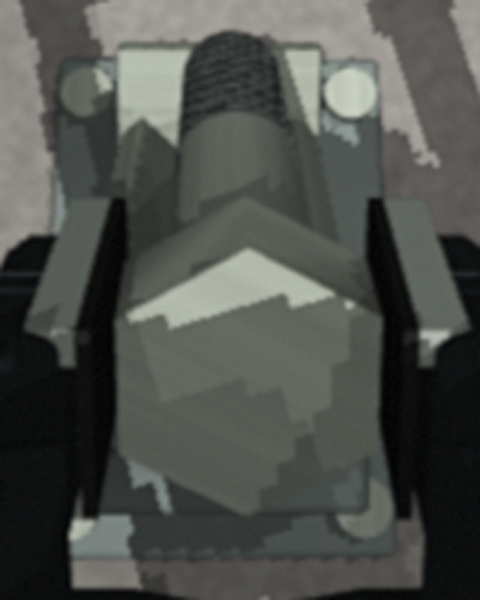

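```bash
cat > wall.py <<'E'
import sys
from plan import *
d=load(sys.argv[1]+"_wrist.npz");w=d["w"]*1000;q=((w-SEAT)@F).reshape(-1,3)
for s in(1,-1):
    v=(q[:,0]+s*q[:,1])/2**.5; k=(abs(v+10)<5)&(q[:,2]>-58)&(q[:,2]<12)&(-s*q[:,1]>5)&(-s*q[:,1]<24)&(q[:,0]<25)
    print(s,k.sum(),np.percentile(v[k],[10,25,50,75,90]) if k.sum() else "","expect -10")
E
python3 wall.py a
```

```text
1 305 [-13.91537646 -12.2615644   -9.77177146  -8.31037451  -7.9957011 ] expect -10
-1 622 [-11.36631365 -10.65959756 -10.43876435 -10.25878485 -10.11528489] expect -10
```

>>> {"name": "arm_command", "arguments": {
  "deltas": [
    [0,-0.7,-2.5,0,0.0022,0.0083,0],
    [0,9.5,-2.5,-6.9,0,0,0],
    [0,9.5,-2.5,-6.9,0,0,0],
    [0,-7.7,2.0,-11.4,0,0,0],
    [0,-7.7,2.0,-11.4,0,0,0]
  ]
}}

```text
time_s: 8.22
position: [0.5726, 0.1813, 0.1287]
eef_rot: [3.114, -0.61, 2.884]
wrist_force: [-0.6, 0.3, -3.2]
grip_width: 0.0316
```

>>> {"name": "arm_command", "arguments": {
  "deltas": [
    [0,0,0,0,0,0,0],
    [0,0,0,0,0,0,0]
  ]
}}

```text
time_s: 8.48
position: [0.5729, 0.1814, 0.13]
eef_rot: [3.114, -0.61, 2.884]
wrist_force: [-0.7, -0.1, -3.1]
grip_width: 0.0309
```

```bash
python3 look.py b; python3 rel.py b; python3 wall.py b; python3 -c "
import cv2;f=cv2.imread('pics/b_wrist.png');cv2.imwrite('pics/b_wc.png',cv2.resize(f[200:420,235:395],None,fx=2.7,fy=2.7,interpolation=cv2.INTER_CUBIC))"
```

```text
{'joint_pos': array([ 0.1257,  0.5647,  1.4993,  0.2424,  1.6412, -1.2324]), 'position': array([0.5729, 0.1814, 0.13  ]), 'eef_rot': array([ 3.114 , -0.6095,  2.8844]), 'wrist_force': array([-0.7466, -0.1437, -3.1275]), 'grip_width': np.float64(0.0309), 'time_s': np.float64(8.475)}
tgt [570.7 184.3 166. ] d [-2.7  2.9 35.8] rv [-0.0026 -0.0063  0.0011] deg 0.4 | per row [-2.68  2.94 35.78] [-0.0026 -0.0063  0.0011]
bolt in tool [-4.51503518e+00 -1.82509012e+00  3.99693120e-03 -2.93805017e-02] 0.3550847651936491 2032
bolt in rest frame x,y (mm), slope [ 5.40966728e+00  1.87409829e+00 -2.65577408e-03 -1.40146139e-03] at z 0.4074797978174296 0.35508476481259005
tip tool z [103.28174363 104.27809765 104.66187139 104.937044  ]
toe z [-63.9578601  -62.97545133 -61.9891799 ] 2132 y range [-23.07558041  26.07241407] x [-7.05422028e-03  2.32297447e+01]
base n 4259 y range [-43.06110431  46.20702103] ((556.5153198242188, 184.9702911376953), (90.4189682006836, 129.0895538330078), 74.93687438964844)
1 1039 [-11.82308682  -8.77977205  -8.2019787   -7.98969415  -7.84414339] expect -10
-1 984 [-12.56418322 -10.82361509 -10.497081   -10.31956567 -10.14178031] expect -10
```

View pics/b_wc.png

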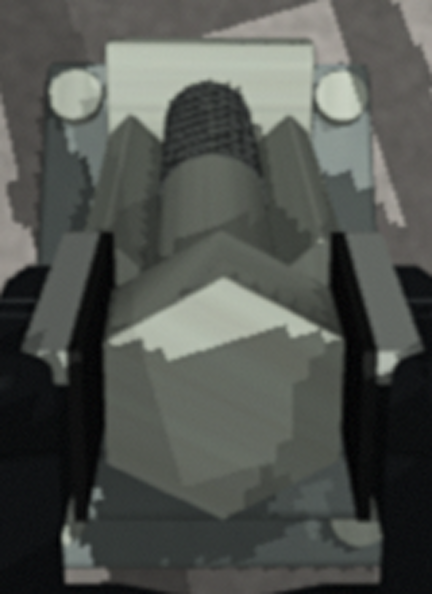

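>>> {"name": "arm_command", "arguments": {
  "deltas": [
    [0,2.8,-0.9,-2.0,0,0,0],
    [0,-1.7,0.4,-2.5,0,0,0],
    [0,0,0,0,0,0,0]
  ]
}}

```text
time_s: 9.0
position: [0.575, 0.1808, 0.1259]
eef_rot: [3.113, -0.608, 2.884]
wrist_force: [0.8, 0.4, -0.8]
grip_width: 0.0312
```

>>> {"name": "arm_command", "arguments": {
  "deltas": [
    [0,0.8,-0.2,-0.6,0,0,0],
    [0,0,0,0,0,0,0]
  ]
}}

```text
time_s: 9.25
position: [0.5755, 0.1807, 0.1255]
eef_rot: [3.113, -0.609, 2.884]
wrist_force: [0.4, -0.1, 0.7]
grip_width: 0.0312
```

>>> {"name": "arm_command", "arguments": {
  "deltas": [
    [0,0.8,-0.2,-0.6,0,0,0],
    [0,0,0,0,0,0,0]
  ]
}}

```text
time_s: 9.5
position: [0.5758, 0.1806, 0.1253]
eef_rot: [3.113, -0.61, 2.885]
wrist_force: [-1.1, 0.7, 4.8]
grip_width: 0.0313
```

```bash
python3 look.py c; python3 rel.py c; python3 wall.py c; python3 -c "
import cv2;f=cv2.imread('pics/c_wrist.png');cv2.imwrite('pics/c_wc.png',cv2.resize(f[200:420,235:395],None,fx=2.7,fy=2.7,interpolation=cv2.INTER_CUBIC))"
```

```text
{'joint_pos': array([ 0.1239,  0.5741,  1.4945,  0.2421,  1.6375, -1.2353]), 'position': array([0.5758, 0.1806, 0.1253]), 'eef_rot': array([ 3.1131, -0.61  ,  2.8848]), 'wrist_force': array([-1.0631,  0.7478,  4.8007]), 'grip_width': np.float64(0.0313), 'time_s': np.float64(9.5)}
tgt [570.7 184.3 166. ] d [-5.1  3.7 40.8] rv [-0.0032 -0.0074  0.001 ] deg 0.5 | per row [-5.08  3.73 40.76] [-0.0032 -0.0074  0.001 ]
bolt in tool [-3.86637476 -1.73038332  0.01552993 -0.02022435] 1.1650691109988478 2630
bolt in rest frame x,y (mm), slope [ 0.91670777  1.74991022 -0.01463729  0.00839983] at z -3.2886353615845287 1.1650690542368285
tip tool z [100.66110635 102.06054784 102.50014747 103.1479321 ]
toe z [-63.92520707 -62.94306683 -61.91849817] 2373 y range [-23.1009362  25.8976596] x [-0.41380974 23.22476288]
base n 4503 y range [-43.08585969  46.16639996] ((556.3238525390625, 184.9840087890625), (90.32018280029297, 129.5734405517578), 74.74363708496094)
1 1170 [-12.38973534  -9.08452196  -8.20979926  -8.01003021  -7.84091569] expect -10
-1 1158 [-12.90408504 -10.90714871 -10.49106674 -10.27875396 -10.12880976] expect -10
```

View pics/c_wc.png

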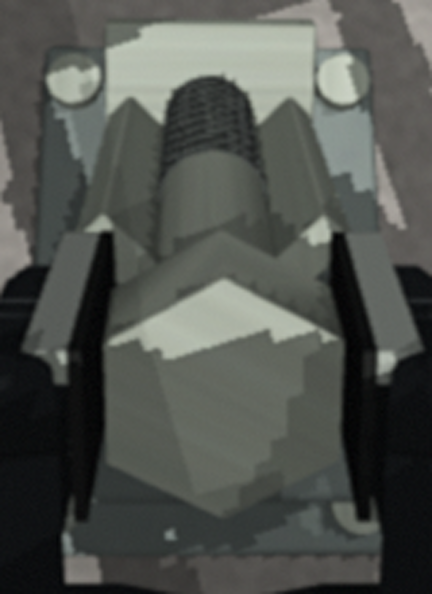

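>>> {"name": "arm_command", "arguments": {
  "deltas": [
    [0,-0.6,0.1,-0.8,0,0,0],
    [0,0,0,0,0,0,0]
  ]
}}

```text
time_s: 9.9
position: [0.5758, 0.1805, 0.1252]
eef_rot: [3.113, -0.608, 2.885]
wrist_force: [0.3, -0.8, 8.2]
grip_width: 0.0313
```

>>> {"name": "arm_command", "arguments": {
  "deltas": [
    [0,-0.6,0.1,-0.8,0,0,0],
    [0,0,0,0,0,0,0]
  ]
}}

```text
time_s: 10.15
position: [0.5758, 0.1805, 0.1252]
eef_rot: [3.112, -0.607, 2.885]
wrist_force: [1.0, -1.3, 10.5]
grip_width: 0.0311
```

>>> {"name": "arm_command", "arguments": {
  "deltas": [
    [0,0.8,-0.2,1.2,0,0,0],
    [0,0,0,0,0,0,0]
  ]
}}

```text
time_s: 10.4
position: [0.5758, 0.1805, 0.1252]
eef_rot: [3.113, -0.609, 2.885]
wrist_force: [-0.7, -0.6, 7.6]
grip_width: 0.0311
```

>>> {"name": "arm_command", "arguments": {
  "deltas": [
    [0.38,0,0,0,0,0,0],
    [0.42,0,0,0,0,0,0],
    [0.5,0,0,0,0,0,0],
    [0.6,0,0,0,0,0,0],
    [0.6,0,0,0,0,0,0]
  ],
  "force": 20
}}

```text
time_s: 11.02
position: [0.5756, 0.1803, 0.1236]
eef_rot: [3.114, -0.609, 2.884]
wrist_force: [-0.7, -0.3, -0.3]
grip_width: 0.0515
```

```bash
python3 look.py e; python3 rel.py e
```

```text
{'joint_pos': array([ 0.1238,  0.5748,  1.4963,  0.2413,  1.6343, -1.2355]), 'position': array([0.5756, 0.1803, 0.1236]), 'eef_rot': array([ 3.114 , -0.6091,  2.884 ]), 'wrist_force': array([-0.7005, -0.2893, -0.2826]), 'grip_width': np.float64(0.0515), 'time_s': np.float64(11.025)}
tgt [570.7 184.3 166. ] d [-5.   4.  42.2] rv [-0.0025 -0.0066  0.0013] deg 0.4 | per row [-5.01  3.98 42.18] [-0.0025 -0.0066  0.0013]
bolt in tool [-2.87169727 -1.59623376  0.02307116 -0.02002769] 1.1953228758927108 2687
bolt in rest frame x,y (mm), slope [ 1.01214015  1.98838858 -0.02127419  0.0081727 ] at z -4.169466939509162 1.1953228469876354
tip tool z [ 93.2724796  100.56219118 101.12288854 101.92664224]
toe z [-63.9547667  -62.94125142 -61.90763279] 2381 y range [-23.06621574  25.88841204] x [-0.23155054 23.20148572]
base n 7468 y range [-42.95190006  46.72407148] ((556.3263549804688, 184.8659210205078), (90.19493103027344, 129.461669921875), 74.67548370361328)
```

View pics/e_wrist.png

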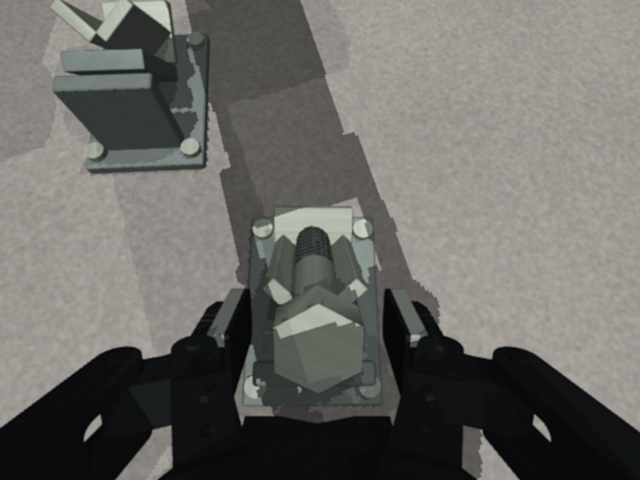

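The bolt lies in the groove with its tip on the toe plate, and the jaws are clear on both sides. Backing out along the bolt axis (+z of the rest).

>>> {"name": "arm_command", "arguments": {
  "deltas": [
    [0.7,5.5,-1.5,8.2,0,0,0],
    [0.7,11,-2.9,16.4,0,0,0],
    [0.7,16.6,-4.4,24.6,0,0,0],
    [0.7,22,-5.8,32.8,0,0,0],
    [0.7,22,-5.8,32.8,0,0,0]
  ]
}}

```text
time_s: 11.8
position: [0.6537, 0.1596, 0.2404]
eef_rot: [3.114, -0.608, 2.884]
wrist_force: [1.2, -0.0, 0.4]
grip_width: 0.0598
```

>>> {"name": "arm_command", "arguments": {
  "deltas": [
    [0.7,0,-45,30,0,0,0],
    [0.7,0,-50,20,0,0,0],
    [0.7,0,-50,0,0,0,0],
    [0.7,0,-50,0,0,0,0],
    [0.7,0,-40,0,0,0,0]
  ]
}}

```text
time_s: 12.42
position: [0.653, -0.0774, 0.2896]
eef_rot: [3.114, -0.608, 2.883]
wrist_force: [0.4, 0.7, -0.4]
grip_width: 0.0598
```

>>> {"name": "arm_command", "arguments": {
  "deltas": [
    [0.7,0,0,0,0,0,0],
    [0.7,0,0,0,0,0,0]
  ]
}}

```text
time_s: 12.68
position: [0.6531, -0.0749, 0.2892]
eef_rot: [3.113, -0.608, 2.884]
wrist_force: [0.1, -0.2, -0.4]
grip_width: 0.0593
```

Run:
```python
from plan import *
from bench import get_image
o=manip.observe();print(o["position"],o["wrist_force"],o["time_s"])
for n in("scene","top"):
    d=get_image(n);cv2.imwrite(f"pics/f_{n}.png",d["frame"]);w=cloud(d)*1000;q=((w-SEAT)@F).reshape(-1,3)
    k=(np.hypot(q[:,0],q[:,1])<14)&(q[:,2]>14)&(q[:,2]<46)&(q[:,0]>0 if n=="top" else True)
    print(n,k.sum())
    if k.sum()>20:
        x,e=fit(q[k]/1000,0);print(x*[1000,1000,1,1],e)
    h=(np.hypot(q[:,0],q[:,1])<20)&(q[:,2]>40)&(q[:,2]<75);print("head top z",np.percentile(q[h][:,2],[50,90,99]) if h.any() else None,h.sum())
```

```text
[ 0.65306077 -0.07486401  0.28918075] [ 0.11681991 -0.22156141 -0.43371732] 12.675
scene 0
head top z [61.33890792 63.13558827 64.23840757] 368
top 115
[ 0.01449592  0.47647156 -0.02087284  0.00759187] 0.0010286337333925916
head top z [60.87373761 62.78510272 64.36996359] 282
```

View pics/f_scene.png

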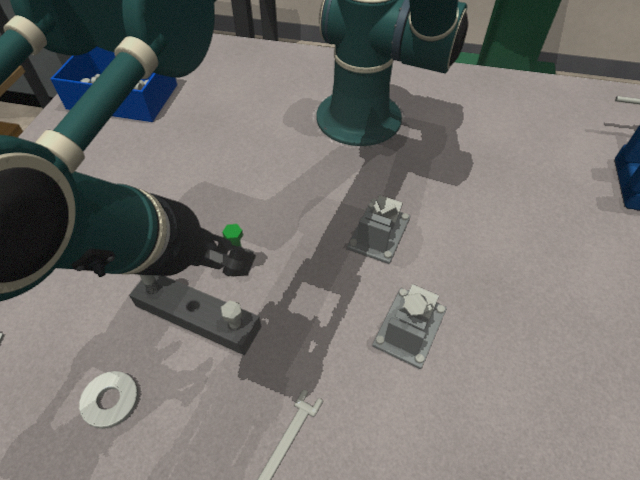

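View pics/f_top.png

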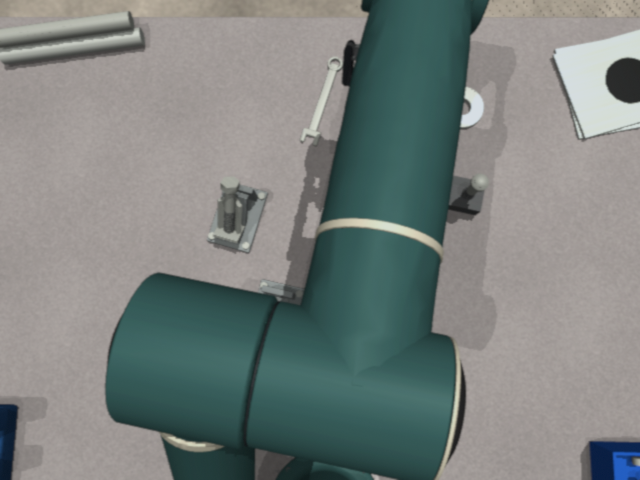

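The bolt is in the leftmost rest, at scene (417,303) and top (232,205), with its head top at +63 mm (62.5 expected). The short bolt shows at scene (231,310) and the round-headed one at top (480,183), both standing.

```bash
python3 -c "
from bench import manip
print(manip.close_job())"
```

```text
the job is handed in; nothing more can be done
None
```

The long hex bolt now lies in the V-groove of the leftmost rest, head up, with its tip on the toe plate. I gripped it by its head flats, drew it from the middle socket, tilted it 35° and lowered it in. It touched both the groove and the toe plate before I let go, with about 14 N of push. I then backed away along its axis and handed the job in at about 13 s.

- **Bolt position:** with the arm clear, the top camera put the axis within 0.5 mm of where it belongs. The fitted tilt was off by about 1.2°, but that fit was rough. Head top read about 63 mm up the groove in both fixed cameras, against 62.5 mm expected.
- **Disagreement:** the wrist camera put the groove, and the bolt in it, about 1–2 mm to the side of what the top camera showed. That is within the stated calibration, and it showed the bolt centred in the groove.
- **Other bolts:** the short hex bolt and the round-headed bolt still stand in the rack. The green bolt was not touched.
- **At hand-in:** the gripper was clear of everything, and the wrist force read about zero.

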